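Find the push-lock clasp that snaps and tray it

TASK

Four brass push-lock clasps wait in the pockets of the test board, and only one has a sound spring: press their buttons slowly and gently, without leaning on a button that has reached its stop, until you feel one snap through instead of just staying soft or getting stiffer. Lift that clasp out and set it down (do not drop it) in the wooden tray, flat on the tray's floor with its button up and not on the buckle; leave the clasps that do not snap in their pockets and everything else where it is.

Things in the scene. Friction and masses are not known exactly. Their poses are not given: they have to be found in the camera images.
- board: Wooden test board, a slab 110 (its x) x 360 (its y) x 20 mm high, fixed; origin at the centre of its underside, z up. Four rectangular pockets 5 mm deep in a row along its y axis (centres at x = 0, y = -135, -67, 1 and 69 mm, floors 15 mm above the bench) each hold one clasp with about 1 mm of play all round.
- tray: Open wooden tray for hardware that passed, fixed, 140 (x) x 180 (y) x 28 mm high outside, walls 7 mm, floor about 7 mm thick; origin at the centre of its underside. A brass buckle lies in its corner at +x, +y; the rest of it is empty.
- pocket_1 (a point): Centre of the floor of the pocket at the board's -y end, axes as the board's. In each pocket, with 1 mm of play all round, sits one loose push-lock clasp, all alike: a brass block 34 (board x) x 46 (board y) x 18 mm high, about 0.12 kg, 13 mm of it above the board; on its top centre a collar 23 mm wide, 1.5 mm high, and an upright round button 16 mm across. Grip it across 34 or 46 mm.
- pocket_2 (a point): Centre of the floor of the second pocket. Each clasp's button has a flat top 29 mm above the pocket floor, goes down 7 mm to a hard stop and springs back; all give about 1 N at first touch. Only in the sound clasp does the force climb to nearly 5 N at 1.5 mm and then fall to about 1 N by 5 mm (the snap); in the others it only grows, to between 2.5 and 5.5 N at the stop. Over 18 N damages it.
- pocket_3 (a point): Centre of the floor of the third pocket; it holds a clasp like the others. Which pocket holds the sound clasp changes and cannot be seen.
- pocket_4 (a point): Centre of the floor of the fourth pocket, nearest the tin; it holds a clasp like the others.
- buckle: Rectangular brass buckle frame, 40 x 56 x 7 mm, lying in the tray's +x, +y corner; origin at the centre of its underside. A bystander, to be left where it is.
- tin: Small round steel tin, 36 mm across, 24 mm high, standing on the +y end of the test board; origin at the centre of its underside. A bystander, to be left where it is.
- spool: Empty wooden thread spool, 40 mm across, 45 mm high, upright; origin at the centre of its underside. A bystander, to be left where it is.
- mallet: Wooden mallet lying down, about 250 mm long with a head 85 mm wide and 52 mm high; origin near the middle of its handle, on the bench. A bystander, to be left where it is.
- iron: Steel pricking iron lying flat, 137 mm long, 30 mm wide, 12 mm high; origin near its middle on the bench. A bystander, to be left where it is.
- awl: Awl lying down, 145 mm long, handle 24 mm wide and 22 mm high; origin where handle meets blade, on the bench. A bystander, to be left where it is.
- block: Dark wooden sanding block 50 x 90 x 30 mm; origin at the centre of its underside. A bystander, to be left where it is.
Not all that is in view belongs to the job. What is shaped like the tray but blue is not meant.

How it is judged:
By the outcome, as a careful person would: the job done as asked, in the order asked, and still so for the second after the job is handed in, with the robot touching nothing.
It also fails if it takes over 70 s, if anything falls off the work surface, if the arm or the gripper's body presses on something with over 40 N, if the wrist force passes 120 N, or if a joint passes its speed limit or range.

ROBOT

A 6-joint arm with a two-finger parallel gripper is mounted at the origin on the work surface. World frame = base frame: x ahead of the robot, y to its left, z up, the work surface at z = 0. Lengths are in m, angles in rad, forces in N, time in s.
With the tool pointing down it reaches from about 0.35 to 0.725 m from the base axis. Payload 4.3 kg.
Tool frame: the origin (TCP) lies between the finger pads; the fingertips stand 17 mm ahead of it and the grasp point (between the pads) lies 2 mm behind it (ctrl.finger_overhang is the distance from the TCP to the fingertips, in m); z points along the fingers, y is the line along which they close (so a half turn about z gives the same grasp; the last joint's range is limited). The gripper opens to 85 mm and grips with 20 to 120 N. Pads are 22 mm wide; open, the fingers measure 114 mm over their backs; the gripper's body (76 mm by 85 mm) begins 54 mm behind the grasp point. The pads swing forward as they close: fully open they stand 13 mm farther back than shut.
Start: joints at [-0.11, 0.377, 0.081, 1.274, 0, 1.46], TCP at [0.575, 0, 0.248] pointing down, gripper open.
Joint ranges: [-2.72, 2.72], [-0.84, 1.66], [-1.02, 1.22], [-1.77, 2.12], [-1.37, 1.28], [-3.14, 3.14]. Speed limits (rad/s): [2.57, 2.57, 3.14, 3.14, 3.14, 3.14].

INTERFACE

Orientations are given as a unit quaternion [x, y, z, w].
In Python, from cell import ctrl, cams gives the robot as it stands.
- The arm moves only by the tool servo_tool, never from a script. Its argument "commands" is a list of rows, each an object of numbers: "tx", "ty", "tz": the shift along the tool's x, y, z in mm; "turn": the turn about the tool's z in degrees; "jaw": the opening, from 0 (shut) to 1 (fully open). In form: [{"tx": .., "ty": .., "tz": .., "turn": .., "jaw": ..}, ...]. A call has 1 to 8 rows; each row is the pose to reach, as a shift and turn from the pose commanded when the call began, along the tool's axes at that moment; what a row does not reach only later rows make up. A row lasts 1/8 s, in which the tool goes at most 62.5 mm and 10.7 degrees, less where a joint would pass 70% of its speed; a pose out of reach is approached as far as the arm can. A call with a gripper value outside its range is refused whole. The fingers move at their own pace and stop on an object; the grip force is fixed at half the most. Time passes only in rows, so rows that repeat a pose let the fingers close. It gives the time, the measured TCP pose, the force, the opening and the grip force at its end, in the units of the state.
- ctrl.get_obs(): the state, without advancing time (a new reading comes with each control period).
- cams.capture(name): name is "scene" or "side" or "wrist"; returns the picture (400x640x3 uint8, red, green, blue); there is no depth.
- cams.get_calibration(name): a dict with "K" (3x3 intrinsics, pixels), "k1" (the pictures are not rectified: a ray, as slopes to the right and down, at radius r is drawn at 1 + k1 r^2 times it, then the intrinsics apply), "R" (3x3) and "t" (3): a world point X has camera coordinates R X + t. Camera axes: x right, y down, z forward; pixel columns grow to the right and rows downward; lengths in m; the calibration is good to about 2 mm. A picture is of the moment at which its call begins: read the wrist's pose just before it. get_calibration takes no time and is no camera call; for the wrist camera it gives the pose at the moment of the call.
- ctrl.job_done(): hands the job in; it is judged then, once.
The state is a dict: "clock": time; "joints": joint angles; "qvel": joint speeds; "effort": joint torques, N m; "ee_pos": TCP position; "tool_rot": TCP orientation; "ft_force": force on the tool from outside, world axes, zero at the start; "torque": the same for the moment, N m; "opening": finger opening in m; "grip_force": force on a finger pad.
Only numpy, scipy, OpenCV 4.12 (cv2) and the standard library are available. Lean on these libraries where they do the work, as an engineer would, in place of code of your own. Each camera call takes 0.05 s, during which the arm holds its last target. There are 200 camera calls.

## Working session

There is one attempt and no reset: what is moved stays moved. The work goes in short steps, Python scripts to look and compute and a tool call to move; the robot and the scene stay as the last step left them, time stands still between calls to the robot, and variables do not carry over. Pictures are saved under pics/ and viewed, at most 10 in all, crops included, and the job is handed in when it is done.

Besides the shell and the picture viewer there is one more tool, called by a JSON object that holds its "name" and its "arguments". servo_tool: Moves the arm, as the interface text tells. Its arguments: {"type":"object","properties":{"commands":{"type":"array"}},"required":["commands"]}

```bash
mkdir -p pics; ls; python3 - <<'E'
from cell import ctrl,cams
import cv2,numpy as np
o=ctrl.get_obs(); print({k:np.round(v,3).tolist() for k,v in o.items()})
for n in("scene","side","wrist"):
    c=cams.get_calibration(n); print(n,{k:np.round(v,3).tolist() for k,v in c.items()})
    cv2.imwrite(f"pics/{n}0.png",cams.capture(n)[:,:,::-1])
E
```

```text
pics
{'clock': 0.0, 'joints': [-0.11, 0.378, 0.08, 1.274, -0.0, 1.461], 'qvel': [-0.002, -0.0, -0.002, -0.0, -0.002, 0.001], 'effort': [0.001, -46.36, 26.988, 0.021, -0.0, -0.0], 'ee_pos': [0.574, 0.0, 0.247], 'tool_rot': [0.707, 0.707, -0.001, -0.001], 'ft_force': [-0.087, 0.154, -0.046], 'torque': [-0.014, 0.038, -0.018], 'grip_force': 0.0, 'opening': 0.085}
scene {'K': [[454.101, 0.0, 319.183], [0.0, 454.101, 204.113], [0.0, 0.0, 1.0]], 'k1': -0.004, 'R': [[-0.278, 0.961, 0.009], [0.788, 0.233, -0.57], [-0.549, -0.151, -0.822]], 't': [0.099, -0.399, 1.353]}
side {'K': [[494.09, 0.0, 320.46], [0.0, 494.09, 198.824], [0.0, 0.0, 1.0]], 'k1': -0.102, 'R': [[-0.816, -0.578, -0.021], [-0.404, 0.594, -0.696], [0.415, -0.559, -0.718]], 't': [0.434, 0.229, 1.336]}
wrist {'K': [[309.92, 0.0, 317.427], [0.0, 309.92, 200.92], [0.0, 0.0, 1.0]], 'k1': -0.002, 'R': [[1.0, 0.0, -0.002], [0.001, -0.953, 0.302], [-0.002, -0.302, -0.953]], 't': [-0.575, -0.04, 0.38]}
```

View pics/scene0.png

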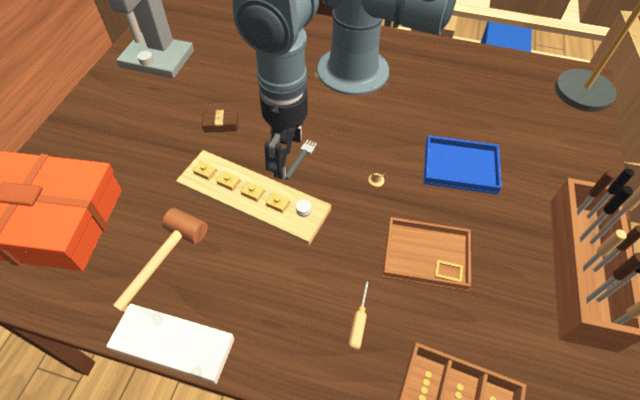

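View pics/side0.png

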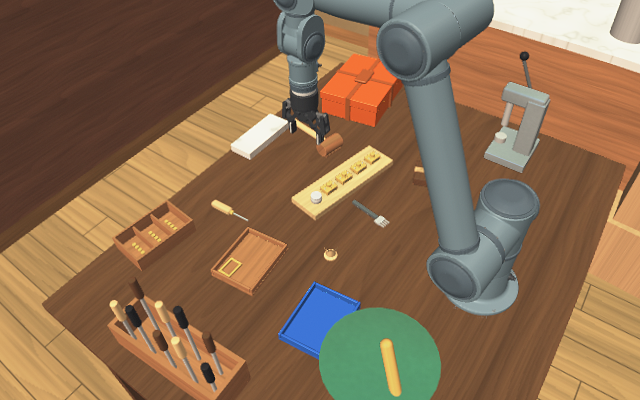

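View pics/wrist0.png

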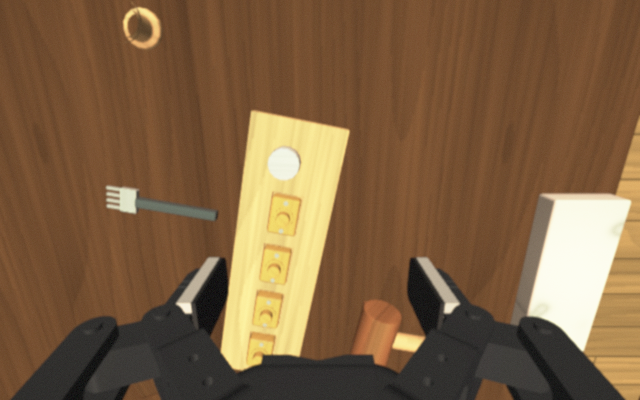

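Scene picture: the test board with four clasps is at (205,170), (228,181), (252,191) and (277,202), with the tin at (304,208). The wooden tray is at (428,252), with the buckle at (450,270).
Things that could be taken for the tray: the blue tray (462,163) is excluded by its colour, and the divided coin tray (460,380) by its shape. I choose the one at (428,252), which has the buckle in it.
Wrist picture: the clasps are at (285,214), (275,264), (268,309) and (261,350).

```bash
cat > h.py <<'E'
import cv2,numpy as np
from cell import ctrl,cams
def ray(c,p):
    K=c["K"]; s0=np.array([(p[0]-K[0][2])/K[0][0],(p[1]-K[1][2])/K[1][1]]); s=s0.copy()
    for _ in range(10): s=s0/(1+c["k1"]*(s@s))
    R=np.array(c["R"]); return -R.T@np.array(c["t"]), R.T@np.array([*s,1.])
def onz(c,p,z):
    o,d=ray(c,p); return o+d*(z-o[2])/d[2]
def tri(obs):  # [(calib,pixel)...] least-squares point and residual
    A=np.zeros((3,3));b=np.zeros(3);L=[]
    for c,p in obs:
        o,d=ray(c,p); d/=np.linalg.norm(d); M=np.eye(3)-np.outer(d,d); A+=M;b+=M@o;L.append((o,M))
    X=np.linalg.solve(A,b); return X,max(np.linalg.norm(M@(X-o)) for o,M in L)
def proj(c,X):
    v=np.array(c["R"])@X+np.array(c["t"]); s=v[:2]/v[2]; s=s*(1+c["k1"]*(s@s))
    K=c["K"]; return np.array([s[0]*K[0][0]+K[0][2],s[1]*K[1][1]+K[1][2]])
def quad(mask,near):
    mask=cv2.morphologyEx(mask,cv2.MORPH_CLOSE,np.ones((7,7)))
    cs,_=cv2.findContours(mask,cv2.RETR_EXTERNAL,cv2.CHAIN_APPROX_NONE)
    cs=[c for c in cs if cv2.contourArea(c)>300 and cv2.pointPolygonTest(cv2.convexHull(c),near,False)>=0]
    c=max(cs,key=cv2.contourArea); h=cv2.convexHull(c)
    return cv2.approxPolyN(h,4).reshape(-1,2) if hasattr(cv2,"approxPolyN") else cv2.boxPoints(cv2.minAreaRect(h))
E
python3 - <<'E'
from h import *
ims={n:cv2.imread(f"pics/{n}0.png") for n in("scene","side","wrist")}
for n,ps in {"scene":[(190,180),(290,222),(252,191),(428,240),(390,235),(300,100)],"side":[(305,200),(380,165),(340,178),(250,258)],"wrist":[(300,125),(310,250),(285,210),(200,60)]}.items():
    hsv=cv2.cvtColor(ims[n],cv2.COLOR_BGR2HSV); print(n,[hsv[p[1],p[0]].tolist() for p in ps])
def up(im,x0,y0,x1,y1,s): return cv2.resize(im[y0:y1,x0:x1],None,fx=s,fy=s,interpolation=cv2.INTER_CUBIC)
a=up(ims["wrist"],200,100,360,370,2.2); b=up(ims["scene"],170,145,340,245,2.4); d=up(ims["scene"],375,205,485,295,2.4)
e=up(ims["side"],200,140,400,300,2.0)
H=np.zeros((600,790,3),np.uint8)
for im,y,x in((a[:594],0,0),(b[:,:],0,360)): 
    im=im[:600-y,:790-x]; H[y:y+im.shape[0],x:x+im.shape[1]]=im
H[245:245+d.shape[0],360:360+d.shape[1]]=d[:]
cv2.imwrite("pics/crop1.png",H)
E
```

```text
scene [[24, 97, 250], [26, 86, 253], [19, 153, 219], [14, 145, 228], [14, 145, 222], [150, 4, 68]]
side [[24, 100, 243], [24, 100, 242], [23, 73, 220], [14, 147, 199]]
wrist [[24, 106, 243], [24, 106, 246], [24, 142, 240], [13, 151, 115]]
```

View pics/crop1.png

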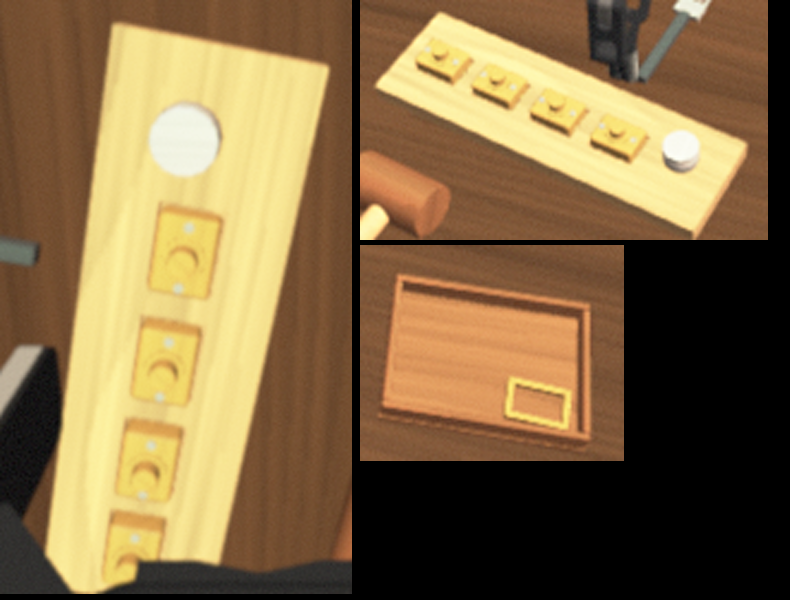

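The crop shows the four button tops at about (283,219), (274,269) and (266,318) in the wrist view. In the scene view they are at about (277,198), (252,185), (227,176) and (204,166). The tray contains only the buckle, in its lower-right corner.

```bash
python3 - <<'E'
from h import *
C={n:cams.get_calibration(n) for n in("scene","side","wrist")}
w=[(283.2,219),(274.5,269.5),(266.4,318)]
s=[(277.1,197.9),(251.7,186.7),(227.1,175.8),(203.8,165.8)]
for a,b in zip(w,s):
    X,r=tri([(C["wrist"],a),(C["scene"],b)]); print("btn",X.round(4),r.round(4),onz(C["wrist"],a,.044).round(4),proj(C["side"],X).round(1))
print("b1 scene z44",onz(C["scene"],s[3],.044).round(4))
ims={n:cv2.imread(f"pics/{n}0.png") for n in("scene","side")}
q={}
for n,p in(("scene",(428,245)),("side",(250,258))):
    hsv=cv2.cvtColor(ims[n],cv2.COLOR_BGR2HSV); m=cv2.inRange(hsv,(5,100,130),(30,255,255)); q[n]=quad(m,p)
    print(n,q[n].tolist()); print([onz(C[n],x,.028).round(3).tolist() for x in q[n]])
T=[onz(C["scene"],x,.028) for x in q["scene"]]
for X in T: print(X.round(3), proj(C["side"],X).round(1))
for n,y in(("scene",(190,180)),("side",(305,200))):
    hsv=cv2.cvtColor(ims[n],cv2.COLOR_BGR2HSV); m=cv2.inRange(hsv,(18,60,150),(32,200,255)); k=quad(m,y)
    print("board",n,k.tolist(),[onz(C[n],x,.02).round(3).tolist() for x in k])
E
```

```text
btn [ 0.5364 -0.0475  0.0475] 0.0003 [ 0.5359 -0.0491  0.044 ] [327.8 183.3]
btn [ 0.5235 -0.1128  0.0472] 0.0008 [ 0.5233 -0.1138  0.044 ] [342.7 173.2]
btn [ 0.5111 -0.179   0.0495] 0.0002 [ 0.5101 -0.1831  0.044 ] [357.1 162.8]
b1 scene z44 [ 0.4949 -0.2466  0.044 ]
scene [[230, 23], [778, 399], [0, 399], [0, -16]]
[[-0.077, -0.419, 0.028], [0.687, 0.951, 0.028], [1.073, -0.378, 0.028], [-0.058, -1.259, 0.028]]
side [[251, 399], [0, 399], [0, 251], [296, 37]]
[[0.293, 0.609, 0.028], [0.774, 0.974, 0.028], [1.196, 0.723, 0.028], [1.225, -0.782, 0.028]]
[-0.077 -0.419  0.028] [554.9 196.2]
[0.687 0.951 0.028] [ 27.6 413.8]
[ 1.073 -0.378  0.028] [264.8  87.4]
[-0.058 -1.259  0.028] [606.5  77.1]
board scene [[332, 204], [309, 242], [175, 181], [203, 149]] [[0.499, 0.072, 0.02], [0.611, 0.05, 0.02], [0.541, -0.306, 0.02], [0.428, -0.284, 0.02]]
board side [[393, 160], [315, 216], [290, 198], [369, 145]] [[0.435, -0.287, 0.02], [0.504, 0.068, 0.02], [0.613, 0.05, 0.02], [0.543, -0.309, 0.02]]
```

{"name": "servo_tool", "arguments": {"commands": [{"tx": -40,"ty": -12,"tz": 0,"turn": 3,"jaw": 0},{"tx": -90,"ty": -25,"tz": 0,"turn": 7,"jaw": 0},{"tx": -140,"ty": -40,"tz": 0,"turn": 11,"jaw": 0},{"tx": -175,"ty": -50,"tz": 0,"turn": 11,"jaw": 0},{"tx": -190,"ty": -54,"tz": 0,"turn": 11,"jaw": 0},{"tx": -190,"ty": -54,"tz": 0,"turn": 11,"jaw": 0},{"tx": -190,"ty": -54,"tz": 0,"turn": 11,"jaw": 0}]}}

```text
clock: 1.02
ee_pos: [0.5213, -0.1888, 0.2482]
tool_rot: [0.771, 0.637, 0.0, -0.0]
ft_force: [-0.0, 0.5, -0.1]
opening: 0.0002
grip_force: 0.0
```

```bash
python3 - <<'E'
from h import *
o=ctrl.get_obs(); print({k:np.round(o[k],4).tolist() for k in("clock","ee_pos","tool_rot","ft_force","opening")})
c=cams.get_calibration("wrist"); im=cams.capture("wrist")[:,:,::-1].copy(); cv2.imwrite("pics/w1.png",im)
np.savez("w1.npz",**c)
v=cv2.resize(im[60:,120:520],None,fx=1.75,fy=1.75,interpolation=cv2.INTER_CUBIC); cv2.imwrite("pics/w1v.png",v)
s=cams.get_calibration("scene")
for p in[(390.8,218.3),(470.8,230),(470.8,282),(384.6,271)]: print("tray rim",onz(s,p,.028).round(3))
E
```

```text
{'clock': 1.025, 'ee_pos': [0.5213, -0.1888, 0.2482], 'tool_rot': [0.7712, 0.6366, 0.0002, -0.0003], 'ft_force': [-0.0104, 0.5318, -0.074], 'opening': 0.0002}
tray rim [0.504 0.21  0.028]
tray rim [0.484 0.387 0.028]
tray rim [0.612 0.399 0.028]
tray rim [0.637 0.223 0.028]
```

View pics/w1v.png

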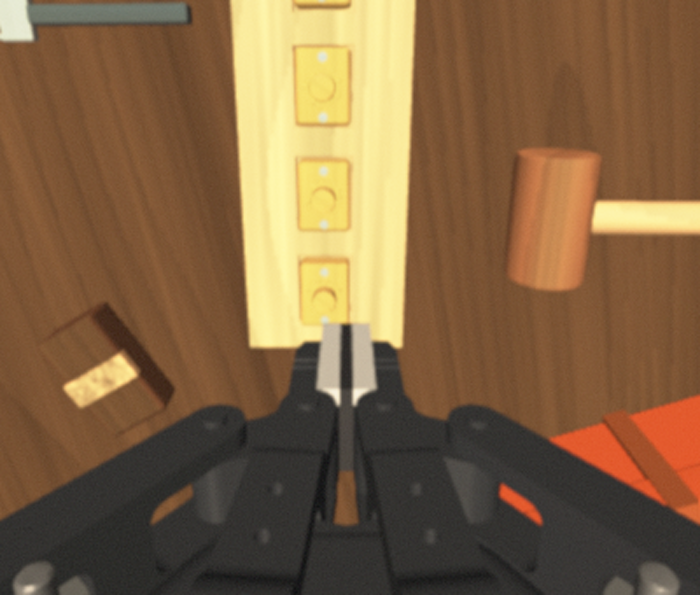

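The view is now aligned with the board. Buttons 3, 2 and 1 are at (305,110), (305,174) and (306,231) in full-image pixels, and the mallet lies clear to the right.

```bash
python3 - <<'E'
from h import *
c=dict(np.load("w1.npz")); s=cams.get_calibration("scene"); tcp=np.array([.5213,-.1888,.2482])
a=np.radians(10.9); ex=np.array([np.sin(a),np.cos(a)]); ey=np.array([np.cos(a),-np.sin(a)])  # tool x,y in world
w0=dict(c)
for n,p,q in((3,(304.6,109.7),(251.7,186.7)),(2,(305.1,173.7),(227.1,175.8)),(1,(305.7,230.9),(203.8,165.8))):
    X,r=tri([(c,p),(s,q)]); P=onz(c,p,.044); d=(P-tcp)[:2]
    print(n,"tri",X.round(4),r.round(4),"z44",P.round(4),"tx,ty mm",(d@ex*1e3).round(1),(d@ey*1e3).round(1))
for p in((250,348),(403,347)): print(onz(c,(120+p[0]/1.75,60+p[1]/1.75),.02).round(4))
E
```

```text
3 tri [ 0.5215 -0.1163  0.0439] 0.0016 z44 [ 0.5223 -0.1176  0.044 ] tx,ty mm 70.1 -12.4
2 tri [ 0.5092 -0.1815  0.0466] 0.0011 z44 [ 0.5094 -0.1831  0.044 ] tx,ty mm 3.4 -12.8
1 tri [ 0.4967 -0.2466  0.0467] 0.0013 z44 [ 0.4966 -0.249   0.044 ] tx,ty mm -63.8 -12.9
[ 0.4324 -0.2863  0.02  ]
[ 0.5418 -0.3066  0.02  ]
```

{"name": "servo_tool", "arguments": {"commands": [{"tx": -30,"ty": -12.5,"tz": 40,"jaw": 0},{"tx": -65,"ty": -12.5,"tz": 80,"jaw": 0},{"tx": -65,"ty": -12.5,"tz": 125,"jaw": 0},{"tx": -65,"ty": -12.5,"tz": 160,"jaw": 0},{"tx": -65,"ty": -12.5,"tz": 177,"jaw": 0},{"tx": -65,"ty": -12.5,"tz": 181,"jaw": 0},{"tx": -65,"ty": -12.5,"tz": 181,"jaw": 0},{"tx": -65,"ty": -12.5,"tz": 181,"jaw": 0}]}}

```text
validation failed for argument at $.co...
```

```bash
python3 - <<'E'
from h import *
o=ctrl.get_obs(); print({k:np.round(o[k],4).tolist() for k in("clock","ee_pos","tool_rot","ft_force","opening")})
im=cams.capture("wrist")[:,:,::-1]; sd=cams.capture("side")[:,:,::-1]
v=np.hstack([cv2.resize(im[150:330,220:420],None,fx=2,fy=2),cv2.resize(sd[100:220,300:430],(390,360),interpolation=cv2.INTER_CUBIC)]); cv2.imwrite("pics/p1.png",v)
E
```

```text
{'clock': 1.075, 'ee_pos': [0.5214, -0.1887, 0.2482], 'tool_rot': [0.7711, 0.6367, 0.0002, -0.0002], 'ft_force': [-0.1805, 0.4568, 0.5199], 'opening': 0.0}
```

View pics/p1.png

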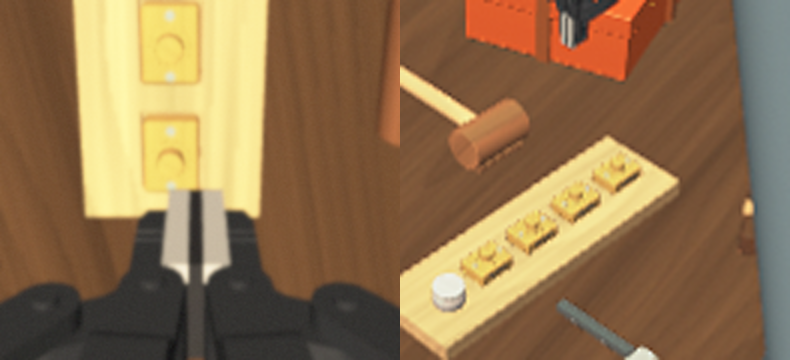

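The move was refused and the arm stayed where it was, most likely because "turn" was missing. The picture still shows the hover pose, with the tips below button 1. I'm sending it again with turn included.

{"name": "servo_tool", "arguments": {"commands": [{"tx": -30,"ty": -12.5,"tz": 40,"turn": 0,"jaw": 0},{"tx": -65,"ty": -12.5,"tz": 80,"turn": 0,"jaw": 0},{"tx": -65,"ty": -12.5,"tz": 125,"turn": 0,"jaw": 0},{"tx": -65,"ty": -12.5,"tz": 160,"turn": 0,"jaw": 0},{"tx": -65,"ty": -12.5,"tz": 177,"turn": 0,"jaw": 0},{"tx": -65,"ty": -12.5,"tz": 181,"turn": 0,"jaw": 0},{"tx": -65,"ty": -12.5,"tz": 181,"turn": 0,"jaw": 0},{"tx": -65,"ty": -12.5,"tz": 181,"turn": 0,"jaw": 0}]}}

```text
clock: 2.17
ee_pos: [0.4974, -0.2518, 0.0685]
tool_rot: [0.771, 0.636, 0.0, 0.001]
ft_force: [0.1, 0.4, -0.3]
opening: 0.0004
grip_force: 0.0
```

```bash
cat > f.py <<'E'
from h import *
import sys
F=[];Z=[]
for i in range(int(sys.argv[1])):
    o=ctrl.get_obs(); F.append(o["ft_force"]); Z.append(o["ee_pos"]); cams.capture("side")
F=np.array(F); print("t",round(o["clock"],2),"F",F.mean(0).round(2),"sdz",F[:,2].std().round(2),"pos mm",(np.mean(Z,0)*1e3).round(2))
E
python3 f.py 5; python3 - <<'E'
from h import *
im=cams.capture("wrist")[:,:,::-1]; sd=cams.capture("side")[:,:,::-1]
v=np.hstack([cv2.resize(im[150:330,220:420],None,fx=2,fy=2),cv2.resize(sd[100:220,300:430],(390,360),interpolation=cv2.INTER_CUBIC)]); cv2.imwrite("pics/p2.png",v)
E
```

```text
t 2.38 F [ 0.18 -0.13 -0.43] sdz 0.49 pos mm [ 497.15 -251.78   68.33]
```

View pics/p2.png

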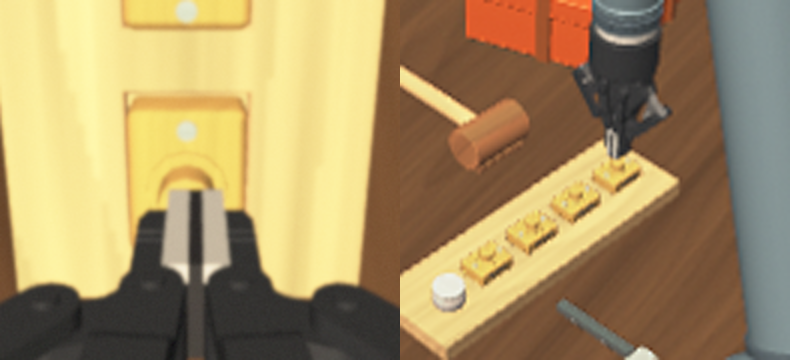

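The tips stand above button 1, about 2 mm to its right. I'm shifting 2 mm and pressing slowly.

{"name": "servo_tool", "arguments": {"commands": [{"tx": 0,"ty": -2,"tz": 2,"turn": 0,"jaw": 0},{"tx": 0,"ty": -2,"tz": 4,"turn": 0,"jaw": 0},{"tx": 0,"ty": -2,"tz": 6,"turn": 0,"jaw": 0},{"tx": 0,"ty": -2,"tz": 7,"turn": 0,"jaw": 0},{"tx": 0,"ty": -2,"tz": 8,"turn": 0,"jaw": 0},{"tx": 0,"ty": -2,"tz": 8.5,"turn": 0,"jaw": 0},{"tx": 0,"ty": -2,"tz": 8.5,"turn": 0,"jaw": 0}]}}

```text
clock: 3.4
ee_pos: [0.4943, -0.251, 0.0589]
tool_rot: [0.772, 0.636, -0.0, -0.0]
ft_force: [-1.3, 1.0, 1.7]
opening: -0.0002
grip_force: 1.1
```

```bash
python3 f.py 6
```

```text
t 3.65 F [-1.45  0.57  1.77] sdz 0.26 pos mm [ 494.32 -250.99   58.87]
```

{"name": "servo_tool", "arguments": {"commands": [{"tx": 0,"ty": 0,"tz": 0.5,"turn": 0,"jaw": 0},{"tx": 0,"ty": 0,"tz": 1,"turn": 0,"jaw": 0},{"tx": 0,"ty": 0,"tz": 1,"turn": 0,"jaw": 0}]}}

```text
clock: 4.08
ee_pos: [0.4943, -0.251, 0.0578]
tool_rot: [0.772, 0.636, 0.0, -0.0]
ft_force: [-1.9, 0.1, 2.9]
opening: -0.0003
grip_force: 1.4
```

```bash
python3 f.py 6
```

```text
t 4.33 F [-1.92  0.54  2.92] sdz 0.24 pos mm [ 494.33 -251.     57.81]
```

{"name": "servo_tool", "arguments": {"commands": [{"tx": 0,"ty": 0,"tz": 0.5,"turn": 0,"jaw": 0},{"tx": 0,"ty": 0,"tz": 1,"turn": 0,"jaw": 0},{"tx": 0,"ty": 0,"tz": 1,"turn": 0,"jaw": 0}]}}

```text
clock: 4.75
ee_pos: [0.4944, -0.251, 0.0568]
tool_rot: [0.772, 0.636, 0.0, -0.0]
ft_force: [-2.4, 1.4, 3.0]
opening: -0.0001
grip_force: 1.7
```

```bash
python3 f.py 5
```

```text
t 4.95 F [-2.29  1.35  3.51] sdz 0.35 pos mm [ 494.36 -251.     56.82]
```

{"name": "servo_tool", "arguments": {"commands": [{"tx": 0,"ty": 0,"tz": 0.5,"turn": 0,"jaw": 0},{"tx": 0,"ty": 0,"tz": 1,"turn": 0,"jaw": 0},{"tx": 0,"ty": 0,"tz": 1,"turn": 0,"jaw": 0}]}}

```text
clock: 5.38
ee_pos: [0.4944, -0.251, 0.0558]
tool_rot: [0.772, 0.636, 0.0, -0.0]
ft_force: [-2.8, 0.8, 4.6]
opening: 0.0
grip_force: 2.0
```

```bash
python3 f.py 5
```

```text
t 5.58 F [-2.68  0.94  3.9 ] sdz 0.44 pos mm [ 494.36 -251.01   55.82]
```

Clasp 1 only gets stiffer: the force rises steadily 1.8→2.9→3.5→3.9 N, so it isn't the sound one. Next is pocket 2.

{"name": "servo_tool", "arguments": {"commands": [{"tx": 0,"ty": 0,"tz": -7,"turn": 0,"jaw": 0},{"tx": 0,"ty": 0,"tz": -15,"turn": 0,"jaw": 0},{"tx": 34,"ty": 0,"tz": -15,"turn": 0,"jaw": 0},{"tx": 67.5,"ty": 0,"tz": -15,"turn": 0,"jaw": 0},{"tx": 67.5,"ty": 0,"tz": -13,"turn": 0,"jaw": 0},{"tx": 67.5,"ty": 0,"tz": -10,"turn": 0,"jaw": 0},{"tx": 67.5,"ty": 0,"tz": -8,"turn": 0,"jaw": 0},{"tx": 67.5,"ty": 0,"tz": -7,"turn": 0,"jaw": 0}]}}

```text
clock: 6.62
ee_pos: [0.5071, -0.1855, 0.0626]
tool_rot: [0.772, 0.636, -0.0, 0.0]
ft_force: [-0.9, 0.4, 0.3]
opening: 0.0001
grip_force: 0.0
```

{"name": "servo_tool", "arguments": {"commands": [{"tx": 0,"ty": 0,"tz": 1,"turn": 0,"jaw": 0},{"tx": 0,"ty": 0,"tz": 2,"turn": 0,"jaw": 0},{"tx": 0,"ty": 0,"tz": 3,"turn": 0,"jaw": 0},{"tx": 0,"ty": 0,"tz": 3.7,"turn": 0,"jaw": 0},{"tx": 0,"ty": 0,"tz": 3.7,"turn": 0,"jaw": 0}]}}

```text
clock: 7.25
ee_pos: [0.5073, -0.185, 0.0592]
tool_rot: [0.772, 0.636, -0.0, 0.0]
ft_force: [-1.1, -1.1, 2.2]
opening: -0.0002
grip_force: 0.7
```

```bash
python3 f.py 5
```

```text
t 7.45 F [-0.72 -0.96  2.05] sdz 0.15 pos mm [ 507.37 -184.92   59.24]
```

{"name": "servo_tool", "arguments": {"commands": [{"tx": 0,"ty": 0,"tz": 0.6,"turn": 0,"jaw": 0},{"tx": 0,"ty": 0,"tz": 1.2,"turn": 0,"jaw": 0},{"tx": 0,"ty": 0,"tz": 1.2,"turn": 0,"jaw": 0}]}}

```text
clock: 7.88
ee_pos: [0.5074, -0.1849, 0.0579]
tool_rot: [0.772, 0.636, 0.0, 0.0]
ft_force: [-0.0, -0.9, 1.8]
opening: 0.0001
grip_force: 0.9
```

```bash
python3 f.py 4
```

```text
t 8.03 F [-0.61 -1.26  1.91] sdz 0.28 pos mm [ 507.4  -184.86   57.96]
```

{"name": "servo_tool", "arguments": {"commands": [{"tx": 0,"ty": 0,"tz": 0.6,"turn": 0,"jaw": 0},{"tx": 0,"ty": 0,"tz": 1.2,"turn": 0,"jaw": 0},{"tx": 0,"ty": 0,"tz": 1.8,"turn": 0,"jaw": 0},{"tx": 0,"ty": 0,"tz": 1.8,"turn": 0,"jaw": 0}]}}

```text
clock: 8.57
ee_pos: [0.5074, -0.1849, 0.0561]
tool_rot: [0.772, 0.636, 0.0, 0.0]
ft_force: [-0.6, -1.9, 2.0]
opening: 0.0002
grip_force: 1.1
```

```bash
python3 f.py 5
```

```text
t 8.78 F [-0.36 -2.04  2.19] sdz 0.3 pos mm [ 507.38 -184.86   56.16]
```

Clasp 2 stays soft, at about 2 N throughout. Next is pocket 3.

{"name": "servo_tool", "arguments": {"commands": [{"tx": 0,"ty": 0,"tz": -7,"turn": 0,"jaw": 0},{"tx": 0,"ty": 0,"tz": -15,"turn": 0,"jaw": 0},{"tx": 34,"ty": 0,"tz": -15,"turn": 0,"jaw": 0},{"tx": 68,"ty": 0,"tz": -15,"turn": 0,"jaw": 0},{"tx": 68,"ty": 0,"tz": -13,"turn": 0,"jaw": 0},{"tx": 68,"ty": 0,"tz": -10,"turn": 0,"jaw": 0},{"tx": 68,"ty": 0,"tz": -8,"turn": 0,"jaw": 0},{"tx": 68,"ty": 0,"tz": -7,"turn": 0,"jaw": 0}]}}

```text
clock: 9.82
ee_pos: [0.52, -0.1187, 0.0629]
tool_rot: [0.772, 0.636, -0.0, -0.0]
ft_force: [-0.7, 0.4, 0.5]
opening: 0.0
grip_force: 0.0
```

{"name": "servo_tool", "arguments": {"commands": [{"tx": 0,"ty": 0,"tz": 1,"turn": 0,"jaw": 0},{"tx": 0,"ty": 0,"tz": 2,"turn": 0,"jaw": 0},{"tx": 0,"ty": 0,"tz": 3,"turn": 0,"jaw": 0},{"tx": 0,"ty": 0,"tz": 3.7,"turn": 0,"jaw": 0},{"tx": 0,"ty": 0,"tz": 3.7,"turn": 0,"jaw": 0}]}}

```text
clock: 10.45
ee_pos: [0.5202, -0.1182, 0.0597]
tool_rot: [0.772, 0.636, -0.0, 0.0]
ft_force: [-1.4, -0.7, 3.5]
opening: 0.0002
grip_force: 2.0
```

```bash
python3 f.py 5
```

```text
t 10.65 F [-1.77 -0.69  3.55] sdz 0.65 pos mm [ 520.26 -118.22   59.64]
```

{"name": "servo_tool", "arguments": {"commands": [{"tx": 0,"ty": 0,"tz": 0.6,"turn": 0,"jaw": 0},{"tx": 0,"ty": 0,"tz": 1.2,"turn": 0,"jaw": 0},{"tx": 0,"ty": 0,"tz": 1.2,"turn": 0,"jaw": 0}]}}

```text
clock: 11.08
ee_pos: [0.5203, -0.1182, 0.0581]
tool_rot: [0.772, 0.636, -0.0, 0.0]
ft_force: [-2.0, -1.8, 3.0]
opening: 0.0003
grip_force: 1.8
```

```bash
python3 f.py 4
```

```text
t 11.22 F [-1.72 -1.68  3.41] sdz 0.45 pos mm [ 520.26 -118.2    58.16]
```

{"name": "servo_tool", "arguments": {"commands": [{"tx": 0,"ty": 0,"tz": 0.6,"turn": 0,"jaw": 0},{"tx": 0,"ty": 0,"tz": 1.2,"turn": 0,"jaw": 0},{"tx": 0,"ty": 0,"tz": 1.8,"turn": 0,"jaw": 0},{"tx": 0,"ty": 0,"tz": 1.8,"turn": 0,"jaw": 0}]}}

```text
clock: 11.78
ee_pos: [0.5205, -0.1178, 0.0563]
tool_rot: [0.772, 0.636, 0.0, -0.0]
ft_force: [-0.3, -1.2, 1.1]
opening: -0.0
grip_force: 0.8
```

```bash
python3 f.py 5
```

```text
t 11.97 F [-0.26 -0.75  1.86] sdz 0.42 pos mm [ 520.45 -117.82   56.37]
```

Clasp 3 snaps: the force holds near 3.5 N and then falls to 1–1.9 N, with pad force 2.0→1.8→0.8, so it is the sound one. I'm lifting off and opening to look at its centring.

{"name": "servo_tool", "arguments": {"commands": [{"tx": 0,"ty": 0,"tz": -7,"turn": 0,"jaw": 0},{"tx": 0,"ty": 0,"tz": -25,"turn": 0,"jaw": 0.3},{"tx": 0,"ty": 0,"tz": -40,"turn": 0,"jaw": 0.7},{"tx": 0,"ty": 0,"tz": -40,"turn": 0,"jaw": 0.7},{"tx": 0,"ty": 0,"tz": -40,"turn": 0,"jaw": 0.7},{"tx": 0,"ty": 0,"tz": -40,"turn": 0,"jaw": 0.7}]}}

```text
clock: 12.78
ee_pos: [0.5197, -0.1178, 0.0957]
tool_rot: [0.772, 0.636, -0.0, -0.001]
ft_force: [-0.3, -0.5, -0.7]
opening: 0.0596
grip_force: 0.0
```

```bash
python3 - <<'E'
from h import *
o=ctrl.get_obs(); print({k:np.round(o[k],4).tolist() for k in("clock","ee_pos","ft_force","opening")}, ctrl.finger_overhang)
c=cams.get_calibration("wrist"); im=cams.capture("wrist")[:,:,::-1].copy(); cv2.imwrite("pics/w3.png",im); np.savez("w3.npz",**c)
cv2.imwrite("pics/w3v.png",cv2.resize(im[120:380,180:460],None,fx=2.3,fy=2.3,interpolation=cv2.INTER_CUBIC))
E
```

```text
{'clock': 12.775, 'ee_pos': [0.5197, -0.1178, 0.0957], 'ft_force': [-0.3289, -0.5459, -0.7157], 'opening': 0.0596} 0.017
```

View pics/w3v.png

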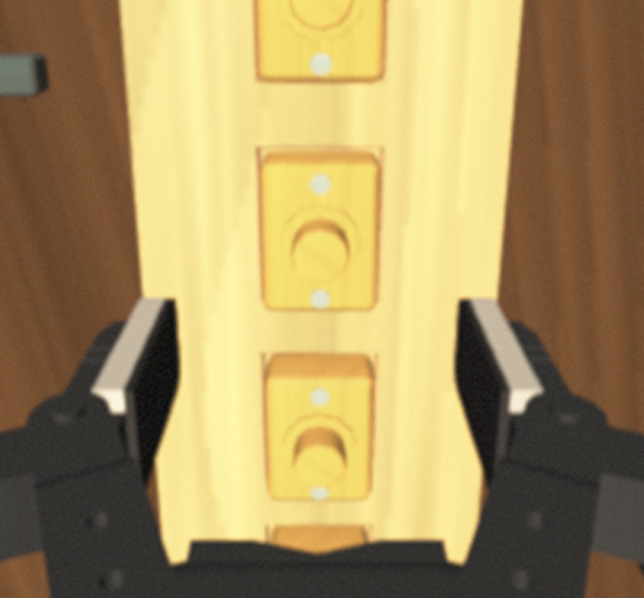

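The pads straddle the row and are centred laterally (midline at 317 against the clasps at 320 in the crop). I'm checking which clasp lies under the TCP.

```bash
python3 - <<'E'
from h import *
c=dict(np.load("w3.npz")); f=lambda p:(180+p[0]/2.3,120+p[1]/2.3)
tcp=np.array([.5197,-.1178]); a=np.radians(10.9)
for p,z in(((320,258),.044),((321,461),.044),((321,231),.033),((320,428),.033)):
    P=onz(c,f(p),z); d=P[:2]-tcp; print(P.round(4),"tx",(1e3*(d@[np.sin(a),np.cos(a)])).round(1),"ty",(1e3*(d@[np.cos(a),-np.sin(a)])).round(1))
# second view of same clasp button: w1 (305,110)
print(tri([(c,f((321,461))),(dict(np.load("w1.npz")),(304.6,109.7))]))
print(tri([(c,f((320,428))),(dict(np.load("w1.npz")),(120+322/1.75,60+85/1.75))]))
E
```

```text
[ 0.5213 -0.1178  0.044 ] tx 0.3 ty 1.5
[ 0.5092 -0.182   0.044 ] tx -65.1 ty 1.8
[ 0.5223 -0.1144  0.033 ] tx 3.9 ty 1.9
[ 0.5096 -0.1786  0.033 ] tx -61.6 ty 1.6
(array([ 0.52366106, -0.11630663,  0.12776997]), np.float64(0.00226476676643226))
(array([ 0.52336691, -0.11552695,  0.12049222]), np.float64(0.001954179583412155))
```

Clasp 3 is under the TCP, offset by about +1 in tx and +1.5 mm in ty. I'm descending and gripping.

{"name": "servo_tool", "arguments": {"commands": [{"tx": 1,"ty": 1.5,"tz": 15,"turn": 0,"jaw": 0.65},{"tx": 1,"ty": 1.5,"tz": 32,"turn": 0,"jaw": 0.65},{"tx": 1,"ty": 1.5,"tz": 48,"turn": 0,"jaw": 0.65},{"tx": 1,"ty": 1.5,"tz": 56,"turn": 0,"jaw": 0.65},{"tx": 1,"ty": 1.5,"tz": 59,"turn": 0,"jaw": 0.6},{"tx": 1,"ty": 1.5,"tz": 59,"turn": 0,"jaw": 0.5},{"tx": 1,"ty": 1.5,"tz": 59,"turn": 0,"jaw": 0.45},{"tx": 1,"ty": 1.5,"tz": 59,"turn": 0,"jaw": 0.45}]}}

```text
clock: 13.82
ee_pos: [0.5224, -0.1175, 0.0379]
tool_rot: [0.772, 0.636, 0.0, 0.0]
ft_force: [-0.2, -0.4, -0.4]
opening: 0.0385
grip_force: 0.0
```

{"name": "servo_tool", "arguments": {"commands": [{"tx": 0,"ty": 0,"tz": 0,"turn": 0,"jaw": 0.35},{"tx": 0,"ty": 0,"tz": 0,"turn": 0,"jaw": 0.25},{"tx": 0,"ty": 0,"tz": 0,"turn": 0,"jaw": 0.2},{"tx": 0,"ty": 0,"tz": 0,"turn": 0,"jaw": 0.2},{"tx": 0,"ty": 0,"tz": 0,"turn": 0,"jaw": 0.2}]}}

```text
clock: 14.45
ee_pos: [0.5216, -0.1173, 0.0382]
tool_rot: [0.772, 0.636, -0.0, 0.0]
ft_force: [-3.3, 0.6, 5.9]
opening: 0.0322
grip_force: 61.4
```

{"name": "servo_tool", "arguments": {"commands": [{"tx": 0,"ty": 0,"tz": -2,"turn": 0,"jaw": 0.2},{"tx": 0,"ty": 0,"tz": -5,"turn": 0,"jaw": 0.2},{"tx": 0,"ty": 0,"tz": -12,"turn": 0,"jaw": 0.2},{"tx": 0,"ty": 0,"tz": -25,"turn": 0,"jaw": 0.2},{"tx": 0,"ty": 0,"tz": -50,"turn": 0,"jaw": 0.2},{"tx": 0,"ty": 0,"tz": -80,"turn": 0,"jaw": 0.2},{"tx": 0,"ty": 0,"tz": -110,"turn": 0,"jaw": 0.2},{"tx": 0,"ty": 0,"tz": -125,"turn": 0,"jaw": 0.2}]}}

```text
clock: 15.45
ee_pos: [0.5231, -0.1177, 0.165]
tool_rot: [0.772, 0.636, 0.001, 0.002]
ft_force: [1.1, -0.5, -2.0]
opening: 0.0324
grip_force: 60.7
```

```bash
python3 - <<'E'
from h import *
o=ctrl.get_obs(); print({k:np.round(o[k],4).tolist() for k in("clock","ee_pos","ft_force","opening","grip_force")})
E
```

```text
{'clock': 15.45, 'ee_pos': [0.5231, -0.1177, 0.165], 'ft_force': [1.0899, -0.4791, -2.0399], 'opening': 0.0324, 'grip_force': 60.6776}
```

The clasp is held: opening 32 mm, with −2 N of weight. I'm carrying it over the tray.

{"name": "servo_tool", "arguments": {"commands": [{"tx": 30,"ty": -3,"tz": -10,"turn": -1,"jaw": 0.2},{"tx": 80,"ty": -8,"tz": -20,"turn": -3,"jaw": 0.2},{"tx": 130,"ty": -13,"tz": -30,"turn": -6,"jaw": 0.2},{"tx": 180,"ty": -18,"tz": -35,"turn": -9,"jaw": 0.2},{"tx": 230,"ty": -22,"tz": -35,"turn": -12,"jaw": 0.2},{"tx": 280,"ty": -27,"tz": -35,"turn": -15,"jaw": 0.2},{"tx": 325,"ty": -32,"tz": -35,"turn": -17,"jaw": 0.2},{"tx": 345,"ty": -34,"tz": -35,"turn": -17,"jaw": 0.2}]}}

```text
clock: 16.45
ee_pos: [0.554, 0.23, 0.1971]
tool_rot: [0.668, 0.744, -0.0, -0.0]
ft_force: [0.0, -0.1, -1.4]
opening: 0.0323
grip_force: 60.6
```

{"name": "servo_tool", "arguments": {"commands": [{"tx": 0,"ty": 0,"tz": 0,"turn": 0,"jaw": 0.2},{"tx": 0,"ty": 0,"tz": 0,"turn": 0,"jaw": 0.2},{"tx": 0,"ty": 0,"tz": 0,"turn": 0,"jaw": 0.2}]}}

```text
clock: 16.82
ee_pos: [0.5544, 0.2264, 0.1975]
tool_rot: [0.67, 0.742, -0.0, 0.0]
ft_force: [-0.4, -0.5, -1.6]
opening: 0.0324
grip_force: 60.6
```

```bash
python3 - <<'E'
from h import *
o=ctrl.get_obs(); print({k:np.round(o[k],4).tolist() for k in("clock","ee_pos","tool_rot","ft_force","opening")})
c=cams.get_calibration("wrist"); im=cams.capture("wrist")[:,:,::-1].copy(); cv2.imwrite("pics/w4.png",im); np.savez("w4.npz",**c)
cv2.imwrite("pics/w4v.png",cv2.resize(im,None,fx=1.25,fy=1.25,interpolation=cv2.INTER_CUBIC))
E
```

```text
{'clock': 16.825, 'ee_pos': [0.5544, 0.2264, 0.1975], 'tool_rot': [0.6699, 0.7425, -0.0002, 0.0001], 'ft_force': [-0.4316, -0.4545, -1.619], 'opening': 0.0324}
```

View pics/w4v.png

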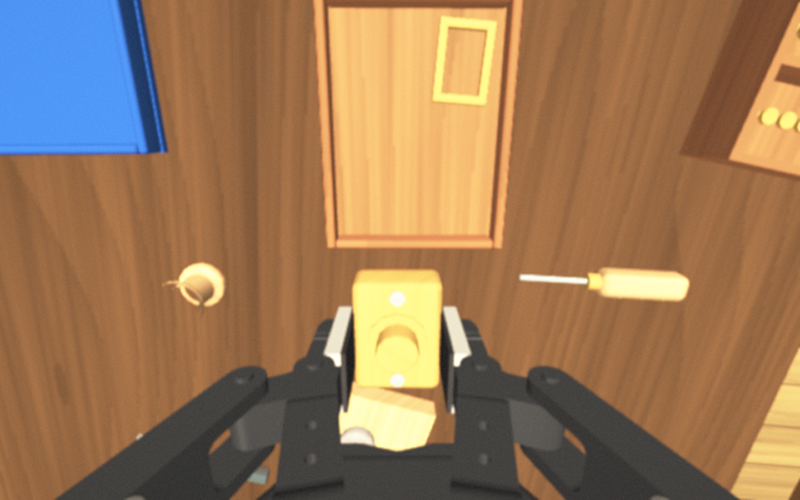

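The clasp is held upright with its button up at (397,345). The tray's near rim runs (328,247)–(502,247), and the buckle is at (465,60) in the far-right corner. Now I measure the tray heights from two views.

```bash
python3 - <<'E'
from h import *
c=dict(np.load("w4.npz")); s=cams.get_calibration("scene"); f=lambda p:(p[0]/1.25,p[1]/1.25)
for n,p,q in(("rim-x-y",(328,247),(390.8,218.3)),("rim+x-y",(502,247),(384.6,271)),("bk-x-y",(434,103),(437.5,260.4)),("bk+x-y",(487,105),(435.4,275.8)),("bk-x+y",(442,16),(463.3,264.6))):
    X,r=tri([(c,f(p)),(s,q)]); print(n,X.round(4),r.round(4))
A,B=[onz(c,f(p),.028) for p in((328,247),(502,247))]; C,D=[onz(c,f(p),.007) for p in((340,236),(493,236))]
print("rim",A.round(4),B.round(4),np.linalg.norm(B-A).round(3)," floor",C.round(4),D.round(4),np.linalg.norm(D-C).round(3))
y=np.degrees(np.arctan2(*(B-A)[1::-1])); print("tray yaw",y.round(1)); t=np.radians(y)
Rm=np.array([[np.cos(t),-np.sin(t)],[np.sin(t),np.cos(t)]]); ctr=(A+B)[:2]/2+Rm@[0,.09]; T=ctr+Rm@[-.005,-.035]
o=ctrl.get_obs(); q=o["tool_rot"]; a=2*np.arctan2(q[1],q[0]); ty_=np.array([np.cos(np.pi/2-a),0]); 
ex=np.array([np.cos(a),np.sin(a)]); ey=np.array([np.sin(a),-np.cos(a)]); d=T-o["ee_pos"][:2]
print("ctr",ctr.round(4),"target",T.round(4),"tool x yaw-90",(np.degrees(a)-90).round(1),"tx,ty",(d@ex*1e3).round(1),(d@ey*1e3).round(1))
E
```

```text
rim-x-y [0.5027 0.209  0.0276] 0.0019
rim+x-y [0.6386 0.2228 0.0312] 0.0003
bk-x-y [0.573  0.3256 0.0146] 0.0022
bk+x-y [0.6119 0.327  0.0166] 0.0012
bk-x+y [0.5704 0.3805 0.0189] 0.001
rim [0.5017 0.2074 0.028 ] [0.6395 0.2216 0.028 ] 0.139  floor [0.5081 0.2114 0.007 ] [0.6368 0.2247 0.007 ] 0.129
tray yaw 5.9
ctr [0.5614 0.3041] target [0.56   0.2687] tool x yaw-90 5.9 tx,ty 41.4 9.9
```

{"name": "servo_tool", "arguments": {"commands": [{"tx": 20,"ty": 5,"tz": 15,"turn": 0,"jaw": 0.2},{"tx": 41,"ty": 10,"tz": 50,"turn": 0,"jaw": 0.2},{"tx": 41,"ty": 10,"tz": 90,"turn": 0,"jaw": 0.2},{"tx": 41,"ty": 10,"tz": 125,"turn": 0,"jaw": 0.2},{"tx": 41,"ty": 10,"tz": 148,"turn": 0,"jaw": 0.2},{"tx": 41,"ty": 10,"tz": 158,"turn": 0,"jaw": 0.2},{"tx": 41,"ty": 10,"tz": 161,"turn": 0,"jaw": 0.2},{"tx": 41,"ty": 10,"tz": 161,"turn": 0,"jaw": 0.2}]}}

```text
clock: 17.88
ee_pos: [0.5607, 0.27, 0.0372]
tool_rot: [0.669, 0.743, 0.001, 0.0]
ft_force: [1.2, 0.5, -1.5]
opening: 0.0321
grip_force: 60.6
```

```bash
python3 f.py 4
```

```text
t 18.02 F [ 0.32  0.1  -1.39] sdz 0.27 pos mm [560.92 270.02  37.47]
```

{"name": "servo_tool", "arguments": {"commands": [{"tx": 0,"ty": 0,"tz": 1,"turn": 0,"jaw": 0.2},{"tx": 0,"ty": 0,"tz": 2,"turn": 0,"jaw": 0.2},{"tx": 0,"ty": 0,"tz": 3,"turn": 0,"jaw": 0.2},{"tx": 0,"ty": 0,"tz": 4,"turn": 0,"jaw": 0.2},{"tx": 0,"ty": 0,"tz": 4,"turn": 0,"jaw": 0.2}]}}

```text
clock: 18.7
ee_pos: [0.5599, 0.2696, 0.0322]
tool_rot: [0.669, 0.743, -0.0, -0.0]
ft_force: [0.3, -0.8, -2.5]
opening: 0.0324
grip_force: 60.6
```

```bash
python3 f.py 4
```

```text
t 18.85 F [ 0.11 -0.08 -1.67] sdz 0.59 pos mm [560.   269.62  32.34]
```

{"name": "servo_tool", "arguments": {"commands": [{"tx": 0,"ty": 0,"tz": 0.5,"turn": 0,"jaw": 0.2},{"tx": 0,"ty": 0,"tz": 1,"turn": 0,"jaw": 0.2},{"tx": 0,"ty": 0,"tz": 1.5,"turn": 0,"jaw": 0.2},{"tx": 0,"ty": 0,"tz": 1.5,"turn": 0,"jaw": 0.2}]}}

```text
clock: 19.4
ee_pos: [0.56, 0.2696, 0.0308]
tool_rot: [0.669, 0.743, -0.0, -0.0]
ft_force: [-0.8, 0.7, -1.2]
opening: 0.0325
grip_force: 60.6
```

```bash
python3 f.py 4
```

```text
t 19.55 F [-0.06  0.2  -1.33] sdz 0.46 pos mm [560.01 269.64  30.89]
```

{"name": "servo_tool", "arguments": {"commands": [{"tx": 0,"ty": 0,"tz": 0.4,"turn": 0,"jaw": 0.2},{"tx": 0,"ty": 0,"tz": 0.7,"turn": 0,"jaw": 0.2},{"tx": 0,"ty": 0,"tz": 0.7,"turn": 0,"jaw": 0.2}]}}

```text
clock: 19.98
ee_pos: [0.5601, 0.2696, 0.0303]
tool_rot: [0.669, 0.743, 0.0, 0.0]
ft_force: [0.3, 0.8, -1.7]
opening: 0.0321
grip_force: 60.7
```

```bash
python3 f.py 4
```

```text
t 20.12 F [ 0.26  0.33 -0.68] sdz 0.63 pos mm [560.04 269.65  30.26]
```

Contact is just starting. I'll go down in small steps until the force clearly turns.

{"name": "servo_tool", "arguments": {"commands": [{"tx": 0,"ty": 0,"tz": 0.3,"turn": 0,"jaw": 0.2},{"tx": 0,"ty": 0,"tz": 0.6,"turn": 0,"jaw": 0.2},{"tx": 0,"ty": 0,"tz": 0.6,"turn": 0,"jaw": 0.2}]}}

```text
clock: 20.55
ee_pos: [0.5601, 0.2696, 0.0302]
tool_rot: [0.669, 0.743, 0.0, 0.0]
ft_force: [-2.4, 0.3, 5.6]
opening: 0.0325
grip_force: 61.4
```

```bash
python3 f.py 4
```

```text
t 20.7 F [-2.37 -0.47  5.53] sdz 0.35 pos mm [560.07 269.64  30.22]
```

The clasp is resting on the floor at the predicted height, with 6 N. I'm releasing it and rising.

{"name": "servo_tool", "arguments": {"commands": [{"tx": 0,"ty": 0,"tz": 0,"turn": 0,"jaw": 0.4},{"tx": 0,"ty": 0,"tz": 0,"turn": 0,"jaw": 0.5},{"tx": 0,"ty": 0,"tz": 0,"turn": 0,"jaw": 0.6},{"tx": 0,"ty": 0,"tz": 0,"turn": 0,"jaw": 0.6},{"tx": 0,"ty": 0,"tz": -3,"turn": 0,"jaw": 0.6},{"tx": 0,"ty": 0,"tz": -10,"turn": 0,"jaw": 0.6},{"tx": 0,"ty": 0,"tz": -30,"turn": 0,"jaw": 0.6},{"tx": 0,"ty": 0,"tz": -60,"turn": 0,"jaw": 0.6}]}}

```text
clock: 21.75
ee_pos: [0.5593, 0.2693, 0.0898]
tool_rot: [0.669, 0.743, -0.001, -0.0]
ft_force: [0.4, -0.5, -0.0]
opening: 0.0511
grip_force: 0.0
```

{"name": "servo_tool", "arguments": {"commands": [{"tx": -20,"ty": 0,"tz": -40,"turn": 0,"jaw": 0.6},{"tx": -60,"ty": 0,"tz": -80,"turn": 0,"jaw": 0.6},{"tx": -100,"ty": 0,"tz": -110,"turn": 0,"jaw": 0.6},{"tx": -110,"ty": 0,"tz": -120,"turn": 0,"jaw": 0.6},{"tx": -110,"ty": 0,"tz": -120,"turn": 0,"jaw": 0.6}]}}

```text
clock: 22.38
ee_pos: [0.572, 0.1601, 0.2104]
tool_rot: [0.67, 0.743, 0.001, 0.0]
ft_force: [-0.9, 0.6, -0.1]
opening: 0.0514
grip_force: 0.0
```

```bash
python3 - <<'E'
from h import *
o=ctrl.get_obs(); print({k:np.round(o[k],4).tolist() for k in("clock","ee_pos","ft_force","opening")})
im=cams.capture("wrist")[:,:,::-1]; sc=cams.capture("scene")[:,:,::-1]
a=cv2.resize(sc[130:300,170:490],None,fx=2.4,fy=2.4,interpolation=cv2.INTER_CUBIC); b=cv2.resize(im[:180,200:460],None,fx=1,fy=1)
H=np.zeros((a.shape[0]+180,a.shape[1],3),np.uint8); H[:a.shape[0]]=a; H[a.shape[0]:,:260]=b
cv2.imwrite("pics/end.png",H)
E
```

```text
{'clock': 22.375, 'ee_pos': [0.572, 0.1601, 0.2104], 'ft_force': [-0.8732, 0.6206, -0.1027], 'opening': 0.0514}
```

View pics/end.png

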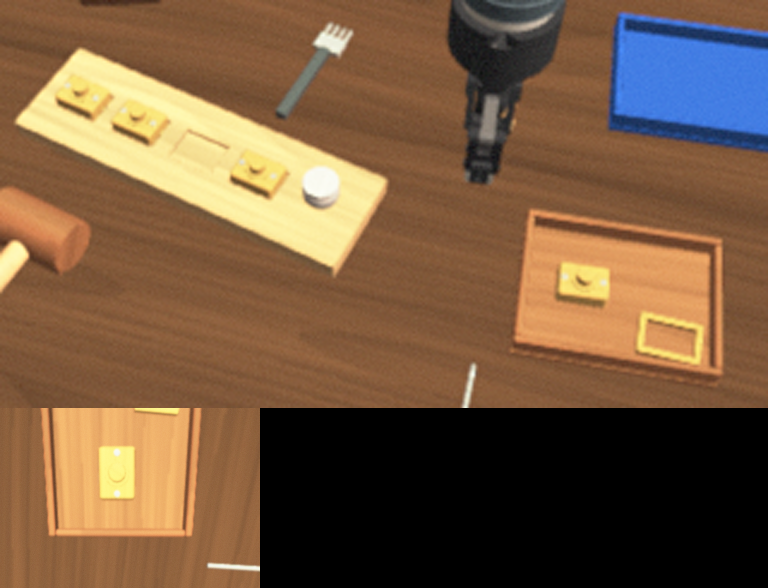

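The picture shows clasp 3 flat in the wooden tray with its button up at (584,283), clear of the buckle at (670,338). The other three clasps are still in their pockets and the arm touches nothing.

```bash
python3 -c "
from cell import ctrl
print(ctrl.job_done())"
```

```text
the job is handed in; nothing more can be done
None
```

The clasp in pocket 3 snapped through, so I set it down flat and button up in the wooden tray, clear of the buckle, and handed the job in at about 22 s; clasps 1 and 2 did not snap and stayed in place, and clasp 4 was left in its pocket untested.

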